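# Wedge up a tilting plate beside a straightedge

### The arm

A 6-joint arm with a two-finger parallel gripper is mounted at the origin on the work surface. World frame = base frame: x ahead of the robot, y to its left, z up, the work surface at z = 0. Lengths are in m, angles in rad, forces in N, time in s.
With the tool pointing down it reaches from about 0.425 to 0.95 m from the base axis. Payload 3.5 kg.
Tool frame: the origin (TCP) lies on the centre line of the jaws, within the pads' length; the fingertips stand 14 mm ahead of it and the grasp point (between the pads) lies 5 mm behind it (tips_ahead is the distance from the TCP to the fingertips, in m); y points along the fingers, z is the direction in which the jaws open and shut, and the axes are right-handed (so a half turn about y gives the same grasp; the last joint's range is limited). The gripper opens to 85 mm and grips with 20 to 120 N. Pads are 22 mm wide; open, the fingers measure 114 mm over their backs; the gripper's body (76 mm by 85 mm) begins 54 mm behind the grasp point. The pads swing forward as they close: fully open they stand 13 mm farther back than shut.
Start: joints at [-1.462, 0.286, 1.577, -0, 1.279, -0.15], TCP at [0.173, -0.653, 0.245] pointing down, gripper open.
Joint ranges: [-2.77, 2.77], [-0.9, 2.22], [0.21, 2.48], [-1.53, 4.67], [0.24, 2.81], [-2.84, 2.84]. Speed limits (rad/s): [2.79, 2.79, 3.14, 3.14, 3.14, 3.14].

### API

Orientations are given as a unit quaternion [x, y, z, w].
In Python, from plant import get_state, read_camera, sign_off, tips_ahead gives the robot as it stands.
- The arm moves only by the tool send_rows, never from a script. Its argument "plan" is a list of rows, each a list of 2 entries, a list of its own where there are three numbers: the shift along the tool's x, y, z in units of 12 cm (1.0 is 12 cm), then the turn, a rotation vector about the tool's x, y, z in units of 360 degrees (1.0 is 360 degrees). In form: [[[tx, ty, tz], [rx, ry, rz]], ...]. A call has 1 to 12 rows; each row shifts and turns the commanded pose from where the row before left it, along the tool's axes as they then stand; what a row does not reach is not made up. A row lasts 1/10 s, in which the tool goes at most 50 mm and 8.59 degrees, less where a joint would pass 70% of its speed; a pose out of reach is approached as far as the arm can. A call with a number of a shift or a turn outside -1 to 1 is refused whole. A call with a gripper value outside its range is refused whole. "gripper" is the closure, from 0 (fully open) to 1 (shut), set as the call begins (left out, the last holds). The fingers move at their own pace and stop on an object; "grip_force" is the grip in N (left out, the last holds). Time passes only in rows, so rows that do not move let the fingers close. It gives the time, the measured TCP pose, the force and the opening at its end, in the units of the state.
- get_state(): the state, without advancing time (a new reading comes with each control period).
- read_camera(name): name is "scene" or "top"; returns a dict with "img" (420x560x3 uint8, blue, green, red), "fx", "fy", "cx", "cy" (pixels), "world_from_camera" (4x4, takes a point from camera to world coordinates). Camera axes: x right, y down, z forward; pixel columns grow to the right and rows downward; lengths in m; the calibration is good to about 2 mm. A picture is of the moment at which its call begins. There is no depth.
- sign_off(): hands the job in, once; it reports no verdict.
The state is a dict: "time": time; "qpos": joint angles; "dq": joint speeds; "joint_efforts": joint torques, N m; "eef_pos": TCP position; "tcp_rot": TCP orientation; "contact_force": force on the tool from outside, world axes, zero at the start; "wrist_torque": the same for the moment, N m; "opening": opening from 0.0 (shut) to 1.0 (fully open).
Only numpy, scipy, OpenCV 4.12 (cv2) and the standard library are available. Lean on these libraries where they do the work, as an engineer would, in place of code of your own. Each camera call takes 0.05 s, during which the arm holds its last target. There are 200 camera calls.

### The job

Stand the straightedge on the steel base, flush along the long side of the hinged aluminium plate that is on the robot's left, about midway along it, and let go of it, so that the lift can be seen against it. Then take the levelling wedge and push it, toe first, straight under the middle of the plate's free end until the plate just lifts off its two rests (about 4 mm, not more than 6), and finish still holding the wedge there: do not let go of it. The straightedge must stay flush, the plate must be carried by the wedge alone, and the other things on the bench are to be left alone.

Things in the scene. Friction and masses are not known exactly. Their poses are not given: they have to be found in the camera images.
- base: Fixed dark steel slab 290 (x) x 220 (y) x 15 mm. Origin: centre of its underside; +x from the plate's free end to its hinge (away from the robot), +y to the robot's left, z up. Plate above it: y -50 to 50, free end at x -55, hinge axis at x 115 mm. In front of the free end its top is bare: the wedge rides there. Rest studs 8 mm high at x -43, y +-42 mm, 72 mm free between them.
- plate (a joint): Hinge of the aluminium plate, 170 x 100 x 12 mm, about 0.6 kg, with an aluminium block 22 mm high bolted on near the hinge. 0 = level on the studs; grows as the free end rises: lift of the free end = 170 mm times the value in rad (4 mm = 0.0235 rad). It falls back by its own weight, about 3 N at the free end.
- plate_edge (a point): Middle of the lower edge of the plate's free end, 8 mm above the base's top (23 mm above the bench) at rest. Axes as the base's, tilting with the plate.
- plate_left (a point): Middle of the lower edge of the plate's long side on the robot's left (+y of the base); the flat side face rises 12 mm from here, its top 35 mm above the bench at rest. Beside it the base's top is bare for 55 mm. Axes as the base's, tilting with the plate.
- straightedge_grip (a point): Straightedge, loose, 0.4 kg: steel bar 170 (x) x 20 (y) x 20 mm high, with an upright black grip in its middle, 30 (x) x 16 (y) mm, from the bar's top up to 65 mm. The point is the grip's centre, 42.5 mm above the bar's underside. Ends and sides are alike. Flush: this point is 10 mm left of the plate's side face. On the base, the bar's top is level with the plate's top at rest.
- wedge_grip (a point): Loose steel wedge, 0.3 kg, 100 (x) x 30 (y) mm: heel block 30 long, 30 high, then a ramp falling evenly from 17 to 3 mm at the toe (1 in 5). Point: heel block's centre, 15 mm above the underside; +x to the toe, 85 mm away. On the base it meets the plate with the toe 25 mm under the edge; 5 mm more lift it 1 mm: 4 mm at 45 mm (point 40 mm short of the edge). Takes 5 to 15 N; friction keeps it in.
- parallel_block: Bystander: plain steel block 100 x 30 x 30 mm without any taper. Origin: centre of its underside.
- vee_block: Bystander: dark steel block with a groove, 60 x 50 x 40 mm. Origin: centre of its underside.
- bearing: Bystander: steel bearing ring, 52 mm across, 15 mm high. Origin: centre of its underside.
- spanner: Bystander: spanner 170 mm long.
- oil_bottle: Bystander: white bottle, 52 mm across, 130 mm high. Origin: centre of its underside.
- tray: Bystander: white plastic tray 150 x 110 x 45 mm. Origin: centre of its underside.
- brush: Bystander: brush 170 mm long.
There are look-alikes about, which are no part of the job. What is shaped like the part that bears wedge_grip but black or brown is not meant.

How it is judged:
On the way, in this order (a step that is already met when the one before it is completed fails the run):
1. The straightedge stands on the base, flush along the plate's left side, and is let go (y of straightedge_grip in the frame of plate_left between 0.006 and 0.0135 m and x of straightedge_grip in the frame of plate_left between -0.04 and 0.04 m and z of straightedge_grip in the frame of base between 0.0545 and 0.0605 m and angle between the x axis of straightedge_grip and the x axis of base, either way round below 0.035 rad and angle between straightedge_grip's own z axis and vertical below 0.05 rad and contact force between the arm and straightedge below 0.3 N and value of joint plate below 0.004 rad), for 0.3 s.
2. The wedge, pushed in under the free end, lifts the plate off its rests (value of joint plate between 0.0085 and 0.041 rad and contact force between wedge and plate above 0.8 N and x of wedge_grip in the frame of base between -0.135 and -0.06 m and y of wedge_grip in the frame of base between -0.025 and 0.025 m and angle between the x axis of wedge_grip and the x axis of base, either way round below 0.2 rad), for 0.2 s.
At the end, for the whole second after the job is handed in: Straightedge free, upright on the base, within 3.5 mm and 2 degrees of flush, 40 mm of midway; wedge flat on the base, square (11 degrees) under the free end's middle (25 mm), lifting it 1.5 to 7 mm; fingers on the wedge (over 2 N), at rest; robot off plate and straightedge (all of step 2 and y of straightedge_grip in the frame of plate_left between 0.006 and 0.0135 m and x of straightedge_grip in the frame of plate_left between -0.04 and 0.04 m and z of straightedge_grip in the frame of base between 0.0545 and 0.0605 m and angle between the x axis of straightedge_grip and the x axis of base, either way round below 0.035 rad and angle between straightedge_grip's own z axis and vertical below 0.05 rad and contact force between the fingers and wedge above 2 N and contact force between the arm and straightedge below 0.5 N and contact force between the arm and plate below 0.5 N and z of wedge_grip in the frame of base between 0.0265 and 0.034 m and angle between wedge_grip's own z axis and vertical below 0.06 rad and linear speed of wedge below 0.01 m/s); the arm keeps its last pose, push and grip.
It fails at once if the plate is thrown or pried up (free end over 14 mm) (value of joint plate above 0.082 rad).
It fails at once if another thing on the bench is moved by more than 30 mm (distance of any of parallel_block, vee_block, bearing, spanner, oil_bottle, tray, brush from where it was at the start of the episode above 0.03 m).
It also fails if it takes over 64 s, if anything falls off the work surface, if the arm or the gripper's body presses on something with over 40 N, if the wrist force passes 120 N, or if a joint passes its speed limit or range.

## Working session

There is one attempt and no reset: what is moved stays moved. The work goes in short steps, Python scripts to look and compute and a tool call to move; the robot and the scene stay as the last step left them, time stands still between calls to the robot, and variables do not carry over. Pictures are saved under pics/ and viewed, about 8 in all and at most 12, crops included, and the job is handed in when it is done.

Besides the shell and the picture viewer there is one more tool, called after ">>>" as a command line: name --argument value ..., lists and objects as JSON in quotes. send_rows: Moves the arm, as the interface text tells. Its arguments: {"type":"object","properties":{"plan":{"type":"array"},"gripper":{"type":"number"},"grip_force":{"type":"number"}},"required":["plan"]}

```bash
ls; mkdir -p pics; python3 - <<'E'
from plant import *
import cv2
print(get_state())
for n in("scene","top"):
    c=read_camera(n); cv2.imwrite(f"pics/{n}0.png",c["img"]); print(n,c["fx"],c["fy"],c["cx"],c["cy"],c["world_from_camera"])
E
```

```text
pics
{'time': 0.0, 'qpos': array([-1.46198599e+00,  2.87199456e-01,  1.57820085e+00,  4.05083553e-05,
        1.27857230e+00, -1.49978994e-01]), 'dq': array([-0.00130495,  0.000651  , -0.00026596, -0.00055238, -0.00083057,
       -0.0018616 ]), 'joint_efforts': array([ 1.57800874e-03, -4.05979264e+01, -2.92626518e+01, -8.23748110e-05,
        5.86567287e-03, -2.87906275e-06]), 'eef_pos': array([ 0.17272195, -0.65187952,  0.24391168]), 'tcp_rot': array([-0.09120554,  0.70203652, -0.70035456,  0.09126759]), 'contact_force': array([ 0.16573585, -0.51403928, -0.67390817]), 'wrist_torque': array([0.03506677, 0.028428  , 0.01710487]), 'opening': 0.9999551594933785}
scene 544.3335842055117 544.3335842055117 276.04041840604776 211.01218208180444 [[-0.71101552  0.55021741 -0.43785584  1.17849685]
 [ 0.70303955  0.56852401 -0.42721874  0.62827605]
 [ 0.01386837 -0.61158912 -0.79105399  1.21023024]
 [ 0.          0.          0.          1.        ]]
top 498.30026974412107 498.30026974412107 276.20482150911164 208.6381905081237 [[ 0.00650879 -0.98310792  0.18291108  0.22080218]
 [-0.99992644 -0.00827084 -0.0088722  -0.00340813]
 [ 0.01023516 -0.18283988 -0.98308943  1.63240392]
 [ 0.          0.          0.          1.        ]]
```

View pics/top0.png

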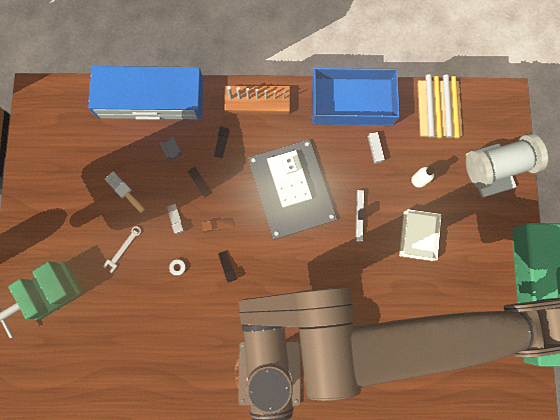

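View pics/scene0.png

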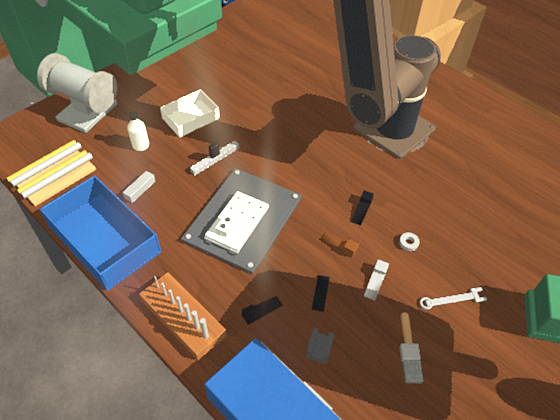

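The top view has the base at (294,188), free end nearest the robot and yawed about +17°. The straightedge is at (361,215). The steel wedge is probably at (174,218), and the grey block at (376,147) is probably the parallel block. I'll enlarge these.

```bash
python3 - <<'E'
import cv2,numpy as np
t=cv2.imread("pics/top0.png");s=cv2.imread("pics/scene0.png")
def z(i,x,y,w,h,W,H): return cv2.resize(i[y:y+h,x:x+w],(W,H),interpolation=cv2.INTER_CUBIC)
a=np.hstack([z(t,240,130,110,115,400,418-118),z(t,150,195,53,40,400,300)])
b=np.hstack([z(t,345,180,40,70,171,300),z(s,350,255,60,50,360,300),z(s,180,135,66,50,269,300)])
cv2.imwrite("pics/c1.png",np.vstack([a,b]))
E
```

```text
(no output)
```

View pics/c1.png

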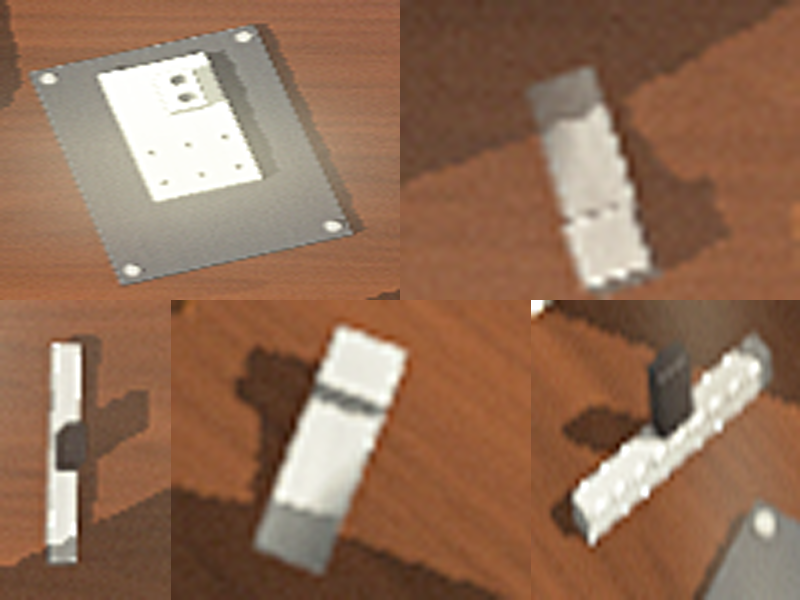

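```bash
cat > h.py <<'E'
import cv2,numpy as np
from scipy.optimize import minimize
from plant import *
def box(x0,x1,y0,y1,z0,z1): return np.array([[x,y,z] for x in(x0,x1) for y in(y0,y1) for z in(z0,z1)])
W=lambda h0,h1,x0,x1:np.array([[x,y,z] for x,h in((x0,h0),(x1,h1)) for y in(-.015,.015) for z in(0,h)])
M=dict(base=[box(-.145,.145,-.11,.11,0,.015),box(-.055,.115,-.05,.05,.02,.035)],
 wedge=[box(-.015,.015,-.015,.015,0,.03),W(.017,.003,.015,.085)],
 bar=[box(-.085,.085,-.01,.01,0,.02),box(-.015,.015,-.008,.008,.02,.065)])
def proj(c,P):
    T=np.linalg.inv(c["world_from_camera"]); q=P@T[:3,:3].T+T[:3,3]
    return np.c_[c["fx"]*q[:,0]/q[:,2]+c["cx"],c["fy"]*q[:,1]/q[:,2]+c["cy"]]
def topix(c,uv,z):
    T=np.array(c["world_from_camera"]); d=T[:3,:3]@[(uv[0]-c["cx"])/c["fx"],(uv[1]-c["cy"])/c["fy"],1]
    return T[:3,3]+d*(z-T[2,3])/d[2]
def model(p,name,z0):
    c,s=np.cos(p[2]),np.sin(p[2]);R=np.array([[c,-s,0],[s,c,0],[0,0,1]])
    return [b@R.T+[p[0],p[1],z0] for b in M[name]]
def fit(cams,name,p0,z0=0.,thr=.33):
    K=6; dat=[]
    for c in cams:
        q=np.vstack([proj(c,b) for b in model(p0,name,z0)]); lo=np.floor(q.min(0)-10).astype(int); hi=np.ceil(q.max(0)+10).astype(int)
        i=c["img"][lo[1]:hi[1],lo[0]:hi[0]].astype(np.float32); i=cv2.resize(i,None,fx=K,fy=K,interpolation=cv2.INTER_CUBIC)
        m=((i.max(2)-i.min(2))/(i.max(2)+1)<thr).astype(np.uint8)
        g=np.zeros_like(m)
        for b in model(p0,name,z0): cv2.fillConvexPoly(g,cv2.convexHull(np.round((proj(c,b)-lo+.5)*K).astype(np.int32)),1)
        m&=cv2.dilate(g,np.ones((61,61),np.uint8))
        dat.append((c,lo,m,i))
    def cost(p,save=None):
        e=0
        for k,(c,lo,m,i) in enumerate(dat):
            r=np.zeros_like(m)
            for b in model(p,name,z0):
                h=cv2.convexHull(((proj(c,b)-lo+.5)*K).astype(np.float32))
                cv2.fillConvexPoly(r,np.round(h*16).astype(np.int32),1,shift=4)
            e+=(r^m).sum()/max((r|m).sum(),1)
            if save: 
                o=i.copy().clip(0,255).astype(np.uint8); 
                o[...,2][(r^m)>0]=255; cv2.imwrite(f"pics/{save}_{k}.png",o)
        return e/len(dat)
    best=None
    for dx in(.006,-.006):
        s=np.array([p0]+[np.add(p0,d) for d in([dx,0,0],[0,dx,0],[0,0,.08])])
        r=minimize(cost,p0,method="Nelder-Mead",options=dict(initial_simplex=s,xatol=1e-4,fatol=1e-5))
        if best is None or r.fun<best.fun: best=r
    cost(best.x,"fit_"+name); return best.x,best.fun
E
python3 - <<'E'
from h import *
T=read_camera("top");S=read_camera("scene")
b=topix(T,(292,188),.015);w=topix(T,(177,228),.03);s=topix(T,(361,215),.02)
for n,p in(("base",[b[0],b[1],.3]),("wedge",[w[0],w[1],.3]),("bar",[s[0],s[1],0.])):
    print(n,p)
    for cs in([T],[S],[T,S]): print(*fit(cs,n,p))
E
```

```text
base [np.float64(0.5920433579934448), np.float64(-0.07012396443682412), 0.3]
[ 0.59326976 -0.06821905  0.30811769] 0.038963422381380376
[ 0.59327837 -0.07044426  0.3130877 ] 0.00896127962547547
[ 0.59375613 -0.0698761   0.31061471] 0.02652636994624874
wedge [np.float64(0.4524116719224611), np.float64(0.3032356284722672), 0.3]
[0.45499543 0.30456755 0.34767451] 0.0442420897718911
[0.455416   0.30262166 0.3471844 ] 0.04842228489331134
[0.45563156 0.30347488 0.3558983 ] 0.07361189702211454
bar [np.float64(0.5018630938532425), np.float64(-0.2970360917135909), 0.0]
[ 0.50286038 -0.29282975 -0.04510748] 0.05215973920130399
[ 0.50344458 -0.29452191 -0.04749591] 0.06279741672331747
[ 0.5034173  -0.29346643 -0.05220413] 0.07358711233551968
```

```bash
cat >> h.py <<'E'
from scipy.spatial.transform import Rotation as Ro
def go(pos,yaw):
    "jaw axis (tool z) to be along world direction yaw (mod pi)"
    s=get_state();R=Ro.from_quat(s["tcp_rot"]).as_matrix();z=R[:,2]
    cur=np.arctan2(z[1],z[0]);d=(yaw-cur+np.pi/2)%np.pi-np.pi/2
    R2=Ro.from_rotvec([0,0,d]).as_matrix()@R
    dp=np.subtract(pos,s["eef_pos"])
    print("t",s["time"],"tcp",s["eef_pos"].round(4),"jawyaw",cur.round(4),"tooly",R[:,1].round(4),"F",s["contact_force"].round(1),"open",round(s["opening"],3),"q1,q6",s["qpos"][[0,5]].round(2))
    print("turn about tool y (turns):",(R[:,1][2]*d/2/np.pi).round(5)," world dp",dp.round(4))
    print("shift units BEFORE turn:",(R.T@dp/.12).round(4)," AFTER turn:",(R2.T@dp/.12).round(4))
E
python3 - <<'E'
from h import *
print(tips_ahead)
go([.5032,-.294,.12],np.pi/2-.048)
E
```

```text
0.014
t 0.2 tcp [ 0.1727 -0.6521  0.2444] jawyaw -1.312 tooly [-2.0e-04  1.5e-03 -1.0e+00] F [ 0.3 -0.1  0.1] open 1.003 q1,q6 [-1.46 -0.15]
turn about tool y (turns): 0.04883  world dp [ 0.3305  0.3581 -0.1244]
shift units BEFORE turn: [-3.4257  1.041  -2.1786]  AFTER turn: [-2.6073  1.0422 -3.1114]
```

>>> send_rows --plan '[[[0,0,0],[0,0.0235,0]],[[0,0,0],[0,0.0235,0]],[[-0.26,0,-0.31],[0,0.0018,0]],[[-0.26,0,-0.31],[0,0,0]],[[-0.26,0,-0.31],[0,0,0]],[[-0.26,0,-0.31],[0,0,0]],[[-0.26,0,-0.31],[0,0,0]],[[-0.26,0,-0.31],[0,0,0]],[[-0.26,0,-0.31],[0,0,0]],[[-0.26,0.2,-0.31],[0,0,0]],[[-0.26,0.2,-0.31],[0,0,0]],[[-0.2,0.2,-0.25],[0,0,0]]]' --gripper 0.4

```text
time: 1.4
eef_pos: [0.4907, -0.3061, 0.1769]
tcp_rot: [-0.017, -0.707, 0.707, 0.016]
contact_force: [-0.1, -0.8, -0.1]
opening: 0.596
```

```bash
python3 - <<'E'
from h import *
go([.5032,-.294,.12],np.pi/2-.048)
for n in("top","scene"):
    cv2.imwrite(f"pics/{n}1.png",read_camera(n)["img"])
E
```

```text
t 1.4 tcp [ 0.4907 -0.3061  0.1769] jawyaw -1.6178 tooly [ 1.3e-03 -9.0e-04 -1.0e+00] F [-0.1 -0.8 -0.1] open 0.596 q1,q6 [-0.73  0.88]
turn about tool y (turns): 0.00016  world dp [ 0.0125  0.0121 -0.0569]
shift units BEFORE turn: [-0.0991  0.4739 -0.1057]  AFTER turn: [-0.099   0.4739 -0.1058]
```

>>> send_rows --plan '[[[-0.1,0.1,-0.106],[0,0,0]],[[0,0.3,0],[0,0,0]],[[0,0.07,0],[0,0,0]],[[0,0,0],[0,0,0]],[[0,0,0],[0,0,0]]]'

```text
time: 2.0
eef_pos: [0.5019, -0.2966, 0.1218]
tcp_rot: [-0.018, -0.707, 0.707, 0.017]
contact_force: [0.1, -0.0, 0.2]
opening: 0.598
```

```bash
python3 - <<'E'
from h import *
go([.5032,-.294,.043],np.pi/2-.048)
s=read_camera("scene")["img"]
cv2.imwrite("pics/a1.png",cv2.resize(s[60:260,100:340],(720,600)))
E
```

```text
t 2.0 tcp [ 0.5019 -0.2966  0.1218] jawyaw -1.6195 tooly [ 0.001 -0.001 -1.   ] F [ 0.1 -0.   0.2] open 0.598 q1,q6 [-0.71  0.91]
turn about tool y (turns): -0.0001  world dp [ 0.0013  0.0026 -0.0788]
shift units BEFORE turn: [-0.0087  0.6562 -0.0231]  AFTER turn: [-0.0087  0.6562 -0.0231]
```

View pics/a1.png

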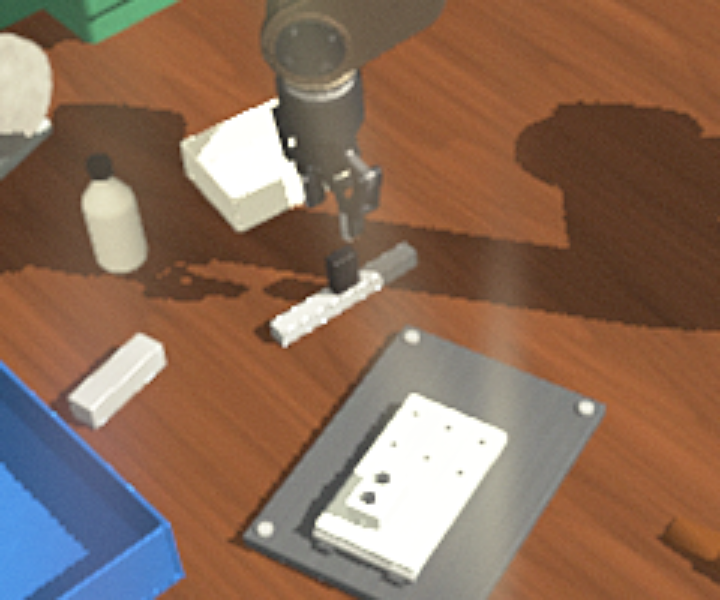

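Fingers are over the black grip at crop (343,268), clear of the tray. Descending.

>>> send_rows --plan '[[[-0.01,0.2,-0.023],[0,0,0]],[[0,0.2,0],[0,0,0]],[[0,0.15,0],[0,0,0]],[[0,0.1,0],[0,0,0]],[[0,0,0],[0,0,0]],[[0,0,0],[0,0,0]]]'

```text
time: 2.65
eef_pos: [0.5038, -0.2937, 0.0438]
tcp_rot: [-0.018, -0.706, 0.707, 0.016]
contact_force: [0.8, -0.2, 0.8]
opening: 0.599
```

>>> send_rows --plan '[[[0,0,0],[0,0,0]],[[0,0,0],[0,0,0]],[[0,0,0],[0,0,0]],[[0,0,0],[0,0,0]],[[0,0,0],[0,0,0]],[[0,0,0],[0,0,0]],[[0,0,0],[0,0,0]]]' --gripper 1 --grip_force 50

```text
time: 3.35
eef_pos: [0.5038, -0.2937, 0.0438]
tcp_rot: [-0.017, -0.706, 0.707, 0.016]
contact_force: [-1.7, -1.6, 5.2]
opening: 0.179
```

```bash
python3 - <<'E'
from h import *
go([.5032,-.294,.12],np.pi/2+.312)
E
```

```text
t 3.35 tcp [ 0.5038 -0.2937  0.0438] jawyaw -1.6185 tooly [ 0.0015 -0.0015 -1.    ] F [-1.7 -1.6  5.2] open 0.179 q1,q6 [-0.7   0.92]
turn about tool y (turns): -0.05725  world dp [-0.0006 -0.0003  0.0762]
shift units BEFORE turn: [ 0.0041 -0.6348  0.0036]  AFTER turn: [ 0.0047 -0.6348  0.0016]
```

>>> send_rows --plan '[[[0,-0.15,0],[0,0,0]],[[0,-0.3,0],[0,0,0]],[[0,-0.35,0],[0,0,0]],[[0,0,0],[0,-0.0191,0]],[[0,0,0],[0,-0.0191,0]],[[0,0,0],[0,-0.0191,0]],[[0,0,0],[0,0,0]]]'

```text
time: 4.05
eef_pos: [0.5019, -0.2918, 0.1365]
tcp_rot: [-0.111, 0.7, -0.697, 0.109]
contact_force: [-0.1, 0.5, -3.9]
opening: 0.181
```

```bash
python3 - <<'E'
from h import *
go([.5999,.0082,.12],np.pi/2+.312)
E
```

```text
t 4.05 tcp [ 0.5019 -0.2918  0.1365] jawyaw -1.2588 tooly [-0.0031  0.0029 -1.    ] F [-0.1  0.5 -3.9] open 0.181 q1,q6 [-0.7   0.56]
turn about tool y (turns): -0.0  world dp [ 0.098   0.3    -0.0165]
shift units BEFORE turn: [-1.5447  0.1422 -2.1278]  AFTER turn: [-1.5447  0.1422 -2.1278]
```

>>> send_rows --plan '[[[-0.08,0,-0.11],[0,0,0]],[[-0.17,0,-0.23],[0,0,0]],[[-0.2,0,-0.28],[0,0,0]],[[-0.2,0,-0.28],[0,0,0]],[[-0.2,0,-0.28],[0,0,0]],[[-0.2,0,-0.28],[0,0,0]],[[-0.2,0,-0.28],[0,0,0]],[[-0.17,0,-0.23],[0,0,0]],[[-0.085,0,-0.11],[0,0,0]],[[-0.04,0.1,-0.048],[0,0,0]],[[0,0,0],[0,0,0]],[[0,0,0],[0,0,0]]]'

```text
time: 5.25
eef_pos: [0.6, 0.0062, 0.1251]
tcp_rot: [-0.111, 0.699, -0.698, 0.108]
contact_force: [0.1, 0.3, -4.2]
opening: 0.185
```

```bash
python3 - <<'E'
from h import *
go([.5999,.0082,.066],np.pi/2+.312)
s=read_camera("scene")["img"]; t=read_camera("top")["img"]
cv2.imwrite("pics/a2.png",np.hstack([cv2.resize(s[130:300,160:330],(500,500)),cv2.resize(t[130:250,235:305],(292,500))]))
E
```

```text
t 5.25 tcp [0.6    0.0062 0.1251] jawyaw -1.2598 tooly [-3.2e-03 -1.0e-04 -1.0e+00] F [ 0.1  0.3 -4.2] open 0.185 q1,q6 [-0.16  1.1 ]
turn about tool y (turns): -0.00016  world dp [-0.0001  0.002  -0.0591]
shift units BEFORE turn: [-0.0059  0.4922 -0.0155]  AFTER turn: [-0.0059  0.4922 -0.0155]
```

View pics/a2.png

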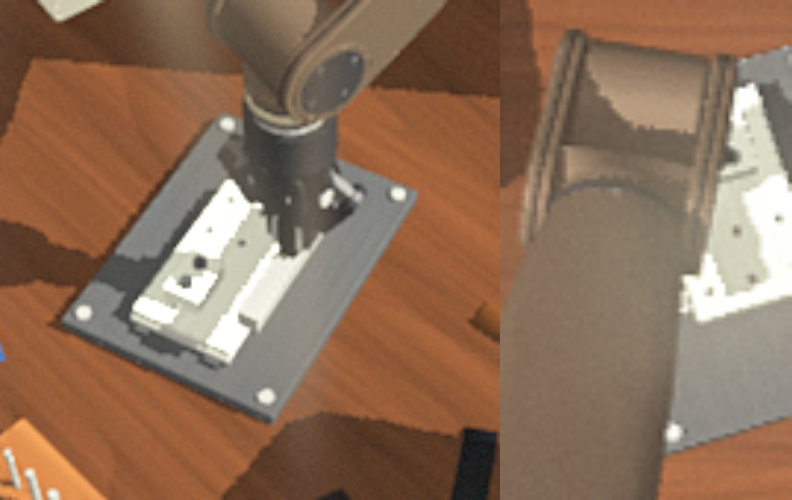

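Bar hangs parallel to the plate just beside its left side (scene crop bar end (250,315), plate corner (235,360)). I'll lower it.

>>> send_rows --plan '[[[0,0.2,-0.01],[0,0,0]],[[0,0.2,0],[0,0,0]],[[0,0.1,0],[0,0,0]],[[0,0.02,0],[0,0,0]],[[0,0,0],[0,0,0]],[[0,0,0],[0,0,0]]]'

```text
time: 5.95
eef_pos: [0.6019, 0.0077, 0.0657]
tcp_rot: [0.109, -0.698, 0.699, -0.111]
contact_force: [-0.2, -0.0, -3.4]
opening: 0.177
```

```bash
python3 - <<'E'
from h import *
go([.6034,-.0022,.0605],np.pi/2+.312)
E
```

```text
t 5.95 tcp [0.6019 0.0077 0.0657] jawyaw -1.259 tooly [ 2.7e-03 -4.0e-04 -1.0e+00] F [-0.2 -0.  -3.4] open 0.177 q1,q6 [-0.16  1.1 ]
turn about tool y (turns): -3e-05  world dp [ 0.0015 -0.0099 -0.0052]
shift units BEFORE turn: [0.0135 0.0434 0.0824]  AFTER turn: [0.0135 0.0434 0.0824]
```

>>> send_rows --plan '[[[0,0.045,0],[0,0,0]],[[0,0,0.03],[0,0,0]],[[0,0,0.03],[0,0,0]],[[0,0,0.01],[0,0,0]],[[0,0,0],[0,0,0]],[[0,0,0],[0,0,0]]]'

```text
time: 6.55
eef_pos: [0.6035, 0.0, 0.0589]
tcp_rot: [0.11, -0.698, 0.699, -0.11]
contact_force: [-0.5, 0.4, -3.9]
opening: 0.18
```

```bash
python3 - <<'E'
from h import *
go([.6036,-.0032,.0590],np.pi/2+.312)
s=read_camera("scene")
np.save("pics/l.npy",0)
print(*fit([s],"base",[.5935,-.0695,.312]))
i=s["img"];cv2.imwrite("pics/a3.png",cv2.resize(i[180:280,190:290],(700,700))[:600])
E
```

```text
t 6.55 tcp [0.6035 0.     0.0589] jawyaw -1.2588 tooly [ 3.e-04 -1.e-04 -1.e+00] F [-0.5  0.4 -3.9] open 0.18 q1,q6 [-0.17  1.09]
turn about tool y (turns): -0.0  world dp [ 0.0001 -0.0032  0.0001]
shift units BEFORE turn: [ 0.0071 -0.0006  0.0258]  AFTER turn: [ 0.0071 -0.0006  0.0258]
[ 0.59265813 -0.07064909  0.30979453] 0.0445292477221664
```

View pics/a3.png

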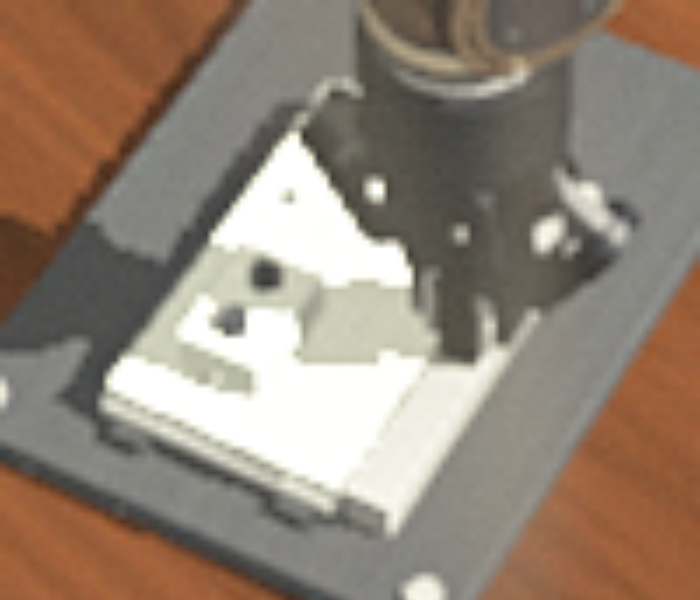

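The bar runs parallel to the plate, ends level with it, with a gap of only a few mm. Nudge in and set down.

>>> send_rows --plan '[[[0,0,0.015],[0,0,0]],[[0,0,0.01],[0,0,0]],[[0,0,0],[0,0,0]],[[0,0,0],[0,0,0]]]'

```text
time: 7.0
eef_pos: [0.6041, -0.0018, 0.0589]
tcp_rot: [-0.11, 0.699, -0.698, 0.11]
contact_force: [-1.0, 5.6, -1.0]
opening: 0.178
```

>>> send_rows --plan '[[[0,0,0.008],[0,0,0]],[[0,0,0],[0,0,0]],[[0,0,0],[0,0,0]]]'

```text
time: 7.3
eef_pos: [0.6041, -0.0019, 0.059]
tcp_rot: [-0.11, 0.7, -0.697, 0.109]
contact_force: [-1.8, 6.9, 0.2]
opening: 0.179
```

>>> send_rows --plan '[[[0,0.01,-0.008],[0,0,0]],[[0,0,0],[0,0,0]],[[0,0,0],[0,0,0]]]'

```text
time: 7.6
eef_pos: [0.6041, -0.0018, 0.0589]
tcp_rot: [-0.11, 0.699, -0.698, 0.109]
contact_force: [-4.2, 4.7, 4.0]
opening: 0.178
```

>>> send_rows --plan '[[[0,0,0],[0,0,0]],[[0,0,0],[0,0,0]],[[0,0,0],[0,0,0]],[[0,0,0],[0,0,0]]]' --gripper 0.62

```text
time: 8.0
eef_pos: [0.6047, -0.0032, 0.0579]
tcp_rot: [0.11, -0.698, 0.699, -0.11]
contact_force: [0.1, -0.1, -0.2]
opening: 0.383
```

>>> send_rows --plan '[[[0,-0.1,0],[0,0,0]],[[0,-0.2,0],[0,0,0]],[[0,-0.3,0],[0,0,0]],[[0,-0.35,0],[0,0,0]],[[0,-0.2,0],[0,0,0]],[[0,0,0],[0,0,0]]]'

```text
time: 8.6
eef_pos: [0.6073, -0.0033, 0.2023]
tcp_rot: [0.106, -0.697, 0.7, -0.114]
contact_force: [0.3, -0.4, -0.7]
opening: 0.379
```

```bash
python3 - <<'E'
from h import *
# wedge grasp: heel block, jaws across y ; wedge at (.4553,.3035) yaw .348
go([.4553,.3035,.13],np.pi/2+.348)
E
```

```text
t 8.6 tcp [ 0.6073 -0.0033  0.2023] jawyaw -1.2585 tooly [ 0.0112 -0.0022 -0.9999] F [ 0.3 -0.4 -0.7] open 0.379 q1,q6 [-0.17  1.09]
turn about tool y (turns): -0.00568  world dp [-0.152   0.3068 -0.0723]
shift units BEFORE turn: [ 0.4256  0.5831 -2.8252]  AFTER turn: [ 0.3246  0.584  -2.8384]
```

>>> send_rows --plan '[[[0.02,0,-0.12],[0,-0.0057,0]],[[0.04,0,-0.25],[0,0,0]],[[0.04,0,-0.36],[0,0,0]],[[0.04,0,-0.36],[0,0,0]],[[0.04,0,-0.36],[0,0,0]],[[0.04,0,-0.36],[0,0,0]],[[0.04,0,-0.36],[0,0,0]],[[0.03,0.1,-0.34],[0,0,0]],[[0.025,0.2,-0.22],[0,0,0]],[[0.01,0.2,-0.11],[0,0,0]],[[0,0.1,0],[0,0,0]],[[0,0,0],[0,0,0]]]' --gripper 0.25

```text
time: 9.8
eef_pos: [0.449, 0.3037, 0.1199]
tcp_rot: [0.126, -0.696, 0.697, -0.12]
contact_force: [0.5, 0.1, 0.4]
opening: 0.749
```

```bash
python3 - <<'E'
from h import *
go([.4553,.3035,.017],np.pi/2+.348)
T=read_camera("top");S=read_camera("scene")
for n,p in(("wedge",[.4553,.3035,.348]),):
    for c in(T,S): print(n,*fit([c],n,p))
M["barb"]=M["bar"]
for c in(T,S): print("base",*fit([c],"base",[.5935,-.0695,.312]))
def z(i,x,y,w,h,W,H): return cv2.resize(i[y:y+h,x:x+w],(W,H),interpolation=cv2.INTER_CUBIC)
cv2.imwrite("pics/a4.png",np.vstack([np.hstack([z(S["img"],200,170,100,75,400,300),z(T["img"],240,130,100,75,400,300)]),np.hstack([z(S["img"],330,240,80,60,400,300),z(T["img"],140,180,80,60,400,300)])]))
E
```

```text
t 9.8 tcp [0.449  0.3037 0.1199] jawyaw -1.221 tooly [-0.007  -0.0033 -1.    ] F [0.5 0.1 0.4] open 0.749 q1,q6 [0.41 1.63]
turn about tool y (turns): 0.00029  world dp [ 0.0063 -0.0002 -0.1029]
shift units BEFORE turn: [-0.0555  0.8573  0.0193]  AFTER turn: [-0.0555  0.8573  0.0192]
wedge [0.50360217 0.29236113 1.05983553] 0.748824082784572
wedge [0.45554188 0.30222373 0.35456486] 0.04967257626577224
base [ 0.59345342 -0.06810213  0.31114914] 0.00987422637308143
base [ 0.59330714 -0.0702699   0.31050742] 0.011817968932948248
```

View pics/a4.png

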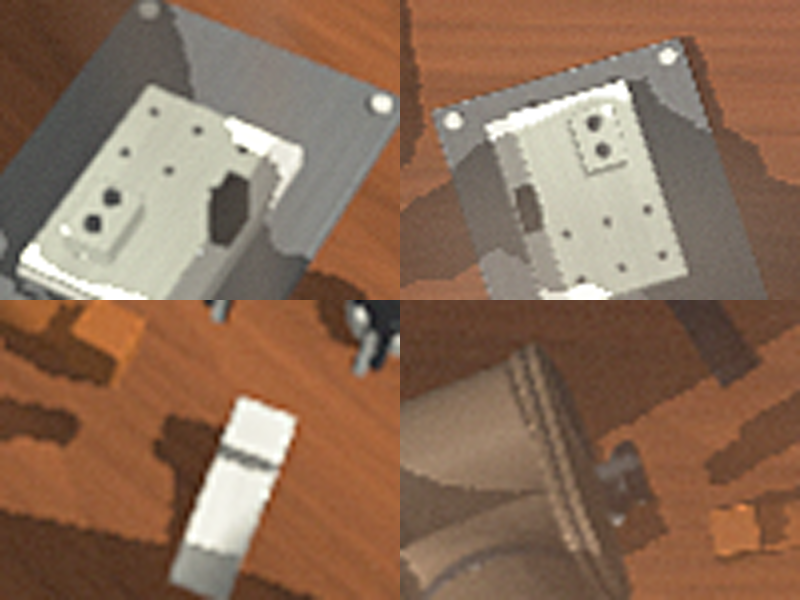

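The straightedge stands flush, with no visible gap and its grip upright. The wedge is untouched at (0.4555, 0.303). Descending on the heel block.

>>> send_rows --plan '[[[-0.055,0.2,0.02],[0,0,0]],[[0,0.25,0],[0,0,0]],[[0,0.2,0],[0,0,0]],[[0,0.15,0],[0,0,0]],[[0,0.03,0],[0,0,0]],[[0,0,0],[0,0,0]],[[0,0,0],[0,0,0]]]'

```text
time: 10.6
eef_pos: [0.4604, 0.3048, 0.0258]
tcp_rot: [-0.121, 0.697, -0.696, 0.123]
contact_force: [0.1, -0.3, -0.0]
opening: 0.75
```

```bash
python3 - <<'E'
from h import *
go([.4553,.303,.017],np.pi/2+.350)
E
```

```text
t 10.6 tcp [0.4604 0.3048 0.0258] jawyaw -1.2234 tooly [ 0.0029  0.0012 -1.    ] F [ 0.1 -0.3 -0. ] open 0.75 q1,q6 [0.4  1.62]
turn about tool y (turns): -0.00041  world dp [-0.0051 -0.0018 -0.0088]
shift units BEFORE turn: [ 0.0455  0.0731 -0.0003]  AFTER turn: [ 0.0455  0.0731 -0.0004]
```

>>> send_rows --plan '[[[0.045,0,0],[0,0,0]],[[0,0.07,0],[0,0,0]],[[0,0,0],[0,0,0]],[[0,0,0],[0,0,0]]]'

```text
time: 11.0
eef_pos: [0.4534, 0.3027, 0.0154]
tcp_rot: [0.123, -0.696, 0.696, -0.122]
contact_force: [0.5, -1.1, -0.2]
opening: 0.749
```

>>> send_rows --plan '[[[0,0,0],[0,0,0]],[[0,0,0],[0,0,0]],[[0,0,0],[0,0,0]],[[0,0,0],[0,0,0]],[[0,0,0],[0,0,0]],[[0,0,0],[0,0,0]],[[0,0,0],[0,0,0]]]' --gripper 1 --grip_force 80

```text
time: 11.7
eef_pos: [0.4542, 0.303, 0.0161]
tcp_rot: [-0.122, 0.697, -0.696, 0.123]
contact_force: [-0.4, 1.1, 3.7]
opening: 0.339
```

```bash
python3 - <<'E'
from h import *
go([.4553,.303,.12],np.pi/2+.311)
print(*fit([read_camera("scene")],"wedge",[.4555,.3025,.35]))
E
```

```text
t 11.7 tcp [0.4542 0.303  0.0161] jawyaw -1.2228 tooly [ 8.e-04  6.e-04 -1.e+00] F [-0.4  1.1  3.7] open 0.339 q1,q6 [0.4  1.63]
turn about tool y (turns): 0.00589  world dp [ 0.0011 -0.      0.1039]
shift units BEFORE turn: [-0.0096 -0.866   0.0033]  AFTER turn: [-0.0097 -0.866   0.0029]
[0.45586557 0.30218361 0.34456278] 0.33174063981484936
```

>>> send_rows --plan '[[[0,-0.15,0],[0,0,0]],[[0,-0.3,0],[0,0,0]],[[0,-0.3,0],[0,0.0059,0]],[[0,-0.1,0],[0,0,0]],[[0,0,0],[0,0,0]]]'

```text
time: 12.25
eef_pos: [0.4545, 0.303, 0.1187]
tcp_rot: [-0.109, 0.699, -0.698, 0.111]
contact_force: [-0.3, -1.1, -2.3]
opening: 0.336
```

```bash
python3 - <<'E'
from h import *
go([.50,.10,.12],np.pi/2+.311)
go([.4363,-.1197,.12],np.pi/2+.311)
E
```

```text
t 12.25 tcp [0.4545 0.303  0.1187] jawyaw -1.2591 tooly [ 0.0028  0.001  -1.    ] F [-0.3 -1.1 -2.3] open 0.336 q1,q6 [0.4  1.66]
turn about tool y (turns): 0.0001  world dp [ 0.0455 -0.203   0.0013]
shift units BEFORE turn: [ 0.1579 -0.0116  1.7263]  AFTER turn: [ 0.1568 -0.0116  1.7264]
t 12.25 tcp [0.4545 0.303  0.1187] jawyaw -1.2591 tooly [ 0.0028  0.001  -1.    ] F [-0.3 -1.1 -2.3] open 0.336 q1,q6 [0.4  1.66]
turn about tool y (turns): 0.0001  world dp [-0.0182 -0.4227  0.0013]
shift units BEFORE turn: [ 1.2246 -0.0149  3.3062]  AFTER turn: [ 1.2224 -0.0149  3.307 ]
```

>>> send_rows --plan '[[[0.01,0,0.15],[0,0,0]],[[0.02,0,0.28],[0,0,0]],[[0.03,0,0.35],[0,0,0]],[[0.03,0,0.35],[0,0,0]],[[0.03,0,0.35],[0,0,0]],[[0.1,0,0.35],[0,0,0]],[[0.18,0,0.3],[0,0,0]],[[0.2,0,0.3],[0,0,0]],[[0.2,0,0.3],[0,0,0]],[[0.2,0,0.25],[0,0,0]],[[0.12,0,0.15],[0,0,0]],[[0,0,0],[0,0,0]]]'

```text
time: 13.45
eef_pos: [0.4382, -0.0974, 0.1147]
tcp_rot: [-0.11, 0.7, -0.698, 0.107]
contact_force: [0.7, 0.3, -2.7]
opening: 0.336
```

```bash
python3 - <<'E'
from h import *
go([.4363,-.1197,.05],np.pi/2+.311)
E
```

```text
t 13.45 tcp [ 0.4382 -0.0974  0.1147] jawyaw -1.2635 tooly [-0.0051  0.0015 -1.    ] F [ 0.7  0.3 -2.7] open 0.336 q1,q6 [-0.45  0.82]
turn about tool y (turns): -0.00058  world dp [-0.0019 -0.0223 -0.0647]
shift units BEFORE turn: [0.0685 0.5393 0.1738]  AFTER turn: [0.0692 0.5393 0.1735]
```

>>> send_rows --plan '[[[0.04,0,0.1],[0,0,0]],[[0.03,0,0.074],[0,0,0]],[[0,0.2,0],[0,0,0]],[[0,0.25,0],[0,0,0]],[[0,0.08,0],[0,0,0]],[[0,0,0],[0,0,0]],[[0,0,0],[0,0,0]]]'

```text
time: 14.15
eef_pos: [0.4398, -0.1185, 0.0546]
tcp_rot: [0.11, -0.698, 0.699, -0.11]
contact_force: [0.4, -0.1, -1.5]
opening: 0.342
```

```bash
python3 - <<'E'
from h import *
go([.4363,-.1197,.033],np.pi/2+.311)
T=read_camera("top");S=read_camera("scene")
print(*fit([S],"wedge",[.437,-.12,.311],.033))
def z(i,x,y,w,h,W,H): return cv2.resize(i[y:y+h,x:x+w],(W,H),interpolation=cv2.INTER_CUBIC)
cv2.imwrite("pics/a5.png",np.hstack([z(S["img"],200,130,100,130,400,520),z(T["img"],250,150,100,130,400,520)]))
E
```

```text
t 14.15 tcp [ 0.4398 -0.1185  0.0546] jawyaw -1.2591 tooly [ 7.e-04 -4.e-04 -1.e+00] F [ 0.4 -0.1 -1.5] open 0.342 q1,q6 [-0.49  0.77]
turn about tool y (turns): 0.00011  world dp [-0.0035 -0.0012 -0.0216]
shift units BEFORE turn: [0.0309 0.1799 0.0006]  AFTER turn: [0.0309 0.1799 0.0006]
[ 0.44390579 -0.11890061  0.16634028] 0.5430886987843314
```

View pics/a5.png

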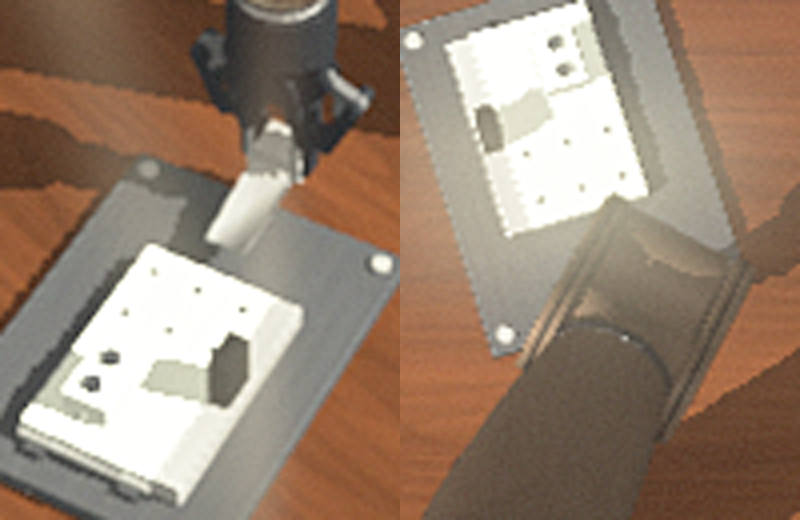

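Wedge points squarely at the free end, toe at scene crop (228,240), with the straightedge still flush. Lower and slide in.

>>> send_rows --plan '[[[0,0.1,0],[0,0,0]],[[0,0.08,0],[0,0,0]],[[0,0,0],[0,0,0]],[[0,0,0],[0,0,0]]]'

```text
time: 14.65
eef_pos: [0.4387, -0.1182, 0.0319]
tcp_rot: [-0.11, 0.699, -0.698, 0.109]
contact_force: [-0.5, 0.4, -2.0]
opening: 0.334
```

```bash
cat >> h.py <<'E'
B=np.array([.5934,-.0692]);YB=.311
def inb(p):
    c,s=np.cos(YB),np.sin(YB);d=np.array(p[:2])-B;return np.array([c*d[0]+s*d[1],-s*d[0]+c*d[1]])
def outb(x,y):
    c,s=np.cos(YB),np.sin(YB);return B+[c*x-s*y,s*x+c*y]
E
python3 - <<'E'
from h import *
print(inb(get_state()["eef_pos"]))
go([*outb(-.125,0),.0325],np.pi/2+YB)
E
```

```text
[-0.16228902  0.00071461]
t 14.65 tcp [ 0.4387 -0.1182  0.0319] jawyaw -1.2598 tooly [-1.4e-03  7.0e-04 -1.0e+00] F [-0.5  0.4 -2. ] open 0.334 q1,q6 [-0.49  0.77]
turn about tool y (turns): -0.0  world dp [0.0357 0.0107 0.0006]
shift units BEFORE turn: [-0.3107 -0.0053  0.0059]  AFTER turn: [-0.3107 -0.0053  0.0059]
```

>>> send_rows --plan '[[[-0.06,0,0.005],[0,0,0]],[[-0.08,0,0],[0,0,0]],[[-0.08,0,0],[0,0,0]],[[-0.06,0,0],[0,0,0]],[[-0.02,0,0],[0,0,0]],[[0,0,0],[0,0,0]],[[0,0,0],[0,0,0]]]'

```text
time: 15.35
eef_pos: [0.4734, -0.1078, 0.0322]
tcp_rot: [-0.11, 0.699, -0.698, 0.109]
contact_force: [0.7, 0.4, -2.2]
opening: 0.337
```

>>> send_rows --plan '[[[0,0.01,0],[0,0,0]],[[0,0,0],[0,0,0]],[[0,0,0],[0,0,0]]]'

```text
time: 15.65
eef_pos: [0.4734, -0.108, 0.0311]
tcp_rot: [-0.109, 0.699, -0.699, 0.109]
contact_force: [-0.0, -0.4, -2.5]
opening: 0.337
```

```bash
python3 - <<'E'
from h import *
print(inb(get_state()["eef_pos"]))
go([*outb(-.118,0),.031],np.pi/2+YB)
E
```

```text
[-0.12616197 -0.00020123]
t 15.65 tcp [ 0.4734 -0.108   0.0311] jawyaw -1.2601 tooly [-2.e-04  1.e-04 -1.e+00] F [-0.  -0.4 -2.5] open 0.337 q1,q6 [-0.43  0.83]
turn about tool y (turns): -4e-05  world dp [ 0.0077  0.0027 -0.0001]
shift units BEFORE turn: [-0.068   0.0012 -0.0017]  AFTER turn: [-0.068   0.0012 -0.0017]
```

>>> send_rows --plan '[[[0,0.008,0],[0,0,0]],[[0,0,0],[0,0,0]],[[0,0,0],[0,0,0]]]'

```text
time: 15.95
eef_pos: [0.4734, -0.108, 0.031]
tcp_rot: [-0.11, 0.699, -0.698, 0.109]
contact_force: [-4.0, 1.0, 5.6]
opening: 0.335
```

>>> send_rows --plan '[[[-0.04,0,0],[0,0,0]],[[-0.03,0,0],[0,0,0]],[[0,0,0],[0,0,0]],[[0,0,0],[0,0,0]]]'

```text
time: 16.35
eef_pos: [0.4821, -0.1058, 0.031]
tcp_rot: [0.109, -0.698, 0.699, -0.11]
contact_force: [-2.6, -1.3, 5.0]
opening: 0.338
```

>>> send_rows --plan '[[[-0.03,0,0],[0,0,0]],[[-0.03,0,0],[0,0,0]],[[0,0,0],[0,0,0]],[[0,0,0],[0,0,0]]]'

```text
time: 16.75
eef_pos: [0.4865, -0.1041, 0.031]
tcp_rot: [0.112, -0.698, 0.699, -0.108]
contact_force: [-13.1, -4.3, 12.9]
opening: 0.338
```

```bash
python3 - <<'E'
from h import *
print(inb(get_state()["eef_pos"]))
go([*outb(-.096,0),.031],np.pi/2+YB)
E
```

```text
[-0.11247919 -0.00052883]
t 16.75 tcp [ 0.4865 -0.1041  0.031 ] jawyaw -1.258 tooly [-0.0064 -0.0011 -1.    ] F [-13.1  -4.3  12.9] open 0.338 q1,q6 [-0.41  0.85]
turn about tool y (turns): 0.00029  world dp [ 0.0155  0.0055 -0.    ]
shift units BEFORE turn: [-0.1373 -0.0007 -0.0042]  AFTER turn: [-0.1373 -0.0007 -0.0044]
```

>>> send_rows --plan '[[[-0.03,-0.004,0],[0,0,0]],[[-0.03,0,0],[0,0,0]],[[0,0,0],[0,0,0]],[[0,0,0],[0,0,0]]]'

```text
time: 17.15
eef_pos: [0.4933, -0.1016, 0.031]
tcp_rot: [-0.112, 0.699, -0.698, 0.108]
contact_force: [-11.1, -2.9, 9.6]
opening: 0.336
```

>>> send_rows --plan '[[[-0.03,0,0],[0,0,0]],[[-0.02,0,0],[0,0,0]],[[0,0,0],[0,0,0]],[[0,0,0],[0,0,0]]]'

```text
time: 17.55
eef_pos: [0.4988, -0.0998, 0.031]
tcp_rot: [-0.112, 0.699, -0.698, 0.108]
contact_force: [-12.2, -3.7, 10.4]
opening: 0.334
```

```bash
python3 - <<'E'
from h import *
print(inb(get_state()["eef_pos"]))
go([*outb(-.096,0),.031],np.pi/2+YB)
T=read_camera("top");S=read_camera("scene")
def z(i,x,y,w,h,W,H): return cv2.resize(i[y:y+h,x:x+w],(W,H),interpolation=cv2.INTER_CUBIC)
cv2.imwrite("pics/a6.png",np.hstack([z(S["img"],205,140,90,120,440,587),z(T["img"],255,140,70,120,342,587)]))
E
```

```text
[-0.09944685 -0.00020064]
t 17.55 tcp [ 0.4988 -0.0998  0.031 ] jawyaw -1.2584 tooly [-6.5e-03 -6.0e-04 -1.0e+00] F [-12.2  -3.7  10.4] open 0.334 q1,q6 [-0.4   0.87]
turn about tool y (turns): 0.00022  world dp [ 0.0032  0.0012 -0.    ]
shift units BEFORE turn: [-0.0287  0.0002 -0.0016]  AFTER turn: [-0.0287  0.0002 -0.0017]
```

View pics/a6.png

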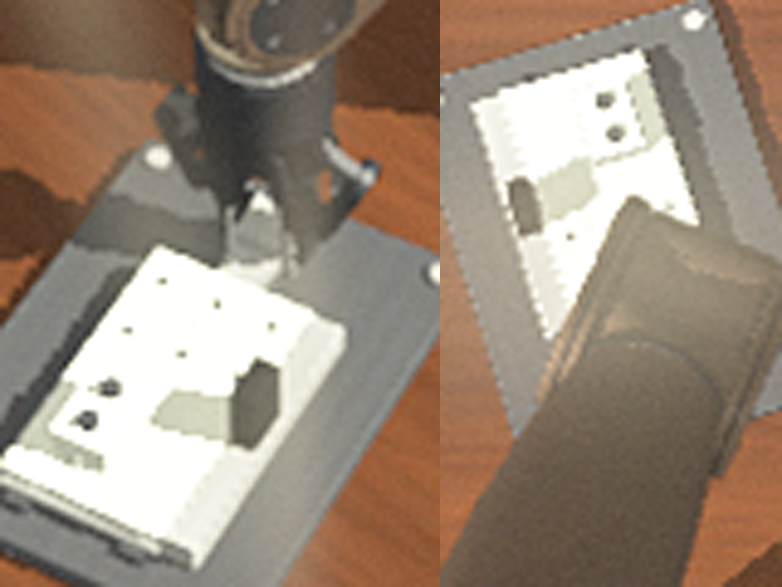

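The plate's free end sits on the wedge and the straightedge is still against its side. A little more push, then I'll check the lift by the pixel shift of the plate's holes.

>>> send_rows --plan '[[[-0.022,0,0],[0,0,0]],[[0,0,0],[0,0,0]],[[0,0,0],[0,0,0]],[[0,0,0],[0,0,0]]]'

```text
time: 18.05
eef_pos: [0.5013, -0.099, 0.0311]
tcp_rot: [-0.112, 0.699, -0.698, 0.108]
contact_force: [-13.0, -4.4, 10.1]
opening: 0.338
```

```bash
python3 - <<'E'
from h import *
print(inb(get_state()["eef_pos"]))
go([*outb(-.096,0),.031],np.pi/2+YB)
S=read_camera("scene")
a=cv2.imread("pics/a5.png")[:,:400]
b=cv2.resize(S["img"][130:260,200:300],(400,520),interpolation=cv2.INTER_CUBIC)
ga,gb=[cv2.cvtColor(i,cv2.COLOR_BGR2GRAY).astype(np.float32) for i in(a,b)]
for n,(x,y) in dict(bolt=(380,264),h1=(155,272),h2=(199,298),h3=(242,309),h4=(125,314),h5=(169,329)).items():
    w=14; t=ga[y-w:y+w,x-w:x+w]; r=cv2.matchTemplate(gb[y-w-12:y+w+12,x-w-12:x+w+12],t,cv2.TM_CCOEFF_NORMED)
    _,v,_,l=cv2.minMaxLoc(r); print(n,round(v,2),(np.array(l)-12)/4)
for lift in(3,4,5,6):
  th=lift/170e0/1; 
  def P(x,y,th):
    r=115-x*1000; return [*outb(x,y),.035+r*th/1000]
  q=[proj(S,np.array([P(-.045,.0,t)]))[0] for t in(0,lift/170)]; print(lift,q[1]-q[0])
E
```

```text
[-0.09685036 -0.00020746]
t 18.05 tcp [ 0.5013 -0.099   0.0311] jawyaw -1.2585 tooly [-6.6e-03 -6.0e-04 -1.0e+00] F [-13.   -4.4  10.1] open 0.338 q1,q6 [-0.39  0.87]
turn about tool y (turns): 0.00021  world dp [ 0.0007  0.0005 -0.0001]
shift units BEFORE turn: [-0.0071  0.0006 -0.0017]  AFTER turn: [-0.0071  0.0006 -0.0017]
bolt 1.0 [0. 0.]
h1 0.96 [-0.25 -0.75]
h2 0.96 [ 0.  -0.5]
h3 0.97 [ 0.   -0.75]
h4 0.95 [-0.25 -0.75]
h5 0.98 [ 0.   -0.25]
3 [-0.02323029 -0.64069895]
4 [-0.03098904 -0.85468773]
5 [-0.03875547 -1.06888826]
6 [-0.04652958 -1.28330086]
```

>>> send_rows --plan '[[[0,0,0],[0,0,0]],[[0,0,0],[0,0,0]],[[0,0,0],[0,0,0]],[[0,0,0],[0,0,0]],[[0,0,0],[0,0,0]]]'

```text
time: 18.6
eef_pos: [0.5012, -0.099, 0.0311]
tcp_rot: [-0.112, 0.699, -0.698, 0.108]
contact_force: [-12.7, -3.8, 10.6]
opening: 0.341
```

```bash
python3 - <<'E'
from h import *
s=get_state();print(inb(s["eef_pos"]),s["contact_force"],abs(s["dq"]).max())
S=read_camera("scene")
g=topix(S,(0,0),0) if 0 else None
# bar check: predicted flush bar vs silhouette of grip (black)
p=proj(S,np.array([[*outb(.03,.06),.08]]))[0]; c=S["img"][int(p[1])-12:int(p[1])+28,int(p[0])-20:int(p[0])+20].max(2)
ys,xs=np.where(c<75); print("dark grip bbox",xs.min()+int(p[0])-20,xs.max()+int(p[0])-20,ys.min()+int(p[1])-12,ys.max()+int(p[1])-12)
q=proj(S,np.array([[*outb(.03+a,.06+b),z] for a in(-.015,.015) for b in(-.008,.008) for z in(.035,.08)])); print("expected",q.min(0),q.max(0))
sign_off()
E
```

```text
[-0.09685507 -0.00019129] [-12.72078918  -3.79789553  10.61127273] 0.0010076892694044675Traceback (most recent call last):
  File "<stdin>", line 7, in <module>
    return umr_minimum(a, axis, None, out, keepdims, initial, where)
ValueError: zero-size array to reduction operation minimum which has no identity
```

```bash
python3 - <<'E'
from h import *
S=read_camera("scene")
q=proj(S,np.array([[*outb(.03+a,.06+b),z] for a in(-.015,.015) for b in(-.008,.008) for z in(.035,.08)]));lo=q.min(0).astype(int)-6;hi=q.max(0).astype(int)+6
c=S["img"][lo[1]:hi[1],lo[0]:hi[0]].max(2); ys,xs=np.where(c<110)
print("dark",xs.min()+lo[0],xs.max()+1+lo[0],ys.min()+lo[1],ys.max()+1+lo[1],"expected",q.min(0),q.max(0))
print(sign_off())
E
```

```text
dark 253 261 214 231 expected [251.06170616 212.01652311] [262.12205314 232.56880345]
the job is handed in; nothing more can be done
None
```

I placed the straightedge flush along the plate's left side and let go of it. Then I pushed the wedge under the middle of the free end and handed the job in at about 18.7 s, still holding it. `sign_off` gives no verdict, so I can't confirm the pass.

- **Straightedge:** The last close view showed it still against the plate and parallel to it. In the final picture its grip was within about 1–2 px of where a flush one should appear, which is a few mm at this resolution. My first run of that check crashed on a too-strict darkness threshold, so I reran it with a looser one before handing in.
- **Wedge:** By the tool position it is 41.9 mm short of the edge, within 0.5 mm of the middle and square to it. The heel may sit about 1 mm further in than that. The push is steady at about 13 N, with the wedge pressed flat on the base, and the arm is at rest.
- **Lift:** It comes to about 3.5–4 mm from how far the wedge went in. The plate's holes shifted 0.25–0.75 px in the scene camera (about 3.5 mm from those nearest the free end). That reading is only good to about ±1 mm, and one hole (0.25 px) read low.
- **Other objects:** I did not touch or aim at anything else on the bench. I made no separate check of their positions at the end.

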